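Seat the sample carrier and hold the photometer shutter half open

TASK

Lower the sample carrier (don't drop it) onto the photometer's two alignment pegs until its plate lies flat on the stage, and let go of it. Then, with the gripper's fingers, slide the sprung shutter (it has an upright tab) against its spring to the half-way mark and finish while still holding it there, steady: it closes if released. Keep the shutter closed until the carrier is seated, and leave everything else on the bench where it stands.

Things in the scene. Friction and masses are not known exactly. Their poses are not given: they have to be found in the camera images.
- photometer: Grey bench instrument, fixed: deck 230 mm deep (its x) by 340 mm wide (its y), deck top 50 mm above the bench; a white lamp housing 55 mm deep and 40 mm higher runs along the back (+x) edge. Origin: centre of the underside, on the bench; x to its back, y to its left, z up. The left half (+y) of the deck is the stage with two pegs, the right half (-y) carries the shutter.
- stage (a point): Point on the deck top midway between the two upright steel pegs, at (-30, 85, 50) mm in the photometer's frame; axes as the photometer's. The pegs stand 34 mm before and behind it along its x; each is 8 mm in diameter and 20 mm tall, the top 8 mm tapering to a 2.4 mm tip.
- carrier: Sample carrier, loose, about 180 g: aluminium plate 96 mm (its x) by 44 mm (its y) by 14 mm thick, with two 11 mm through holes 34 mm either side of the centre along x, and a black upright cell holder, 26 by 26 mm, on its middle, 14 to 64 mm above the underside: the grip. Origin: underside centre, z up. Seated, its origin is at the stage point, its x along the photometer's x; either way round fits.
- shutter (a joint): Travel of the shutter blade, m: 0 closed (where the spring keeps it), 0.060 fully open; it opens along the photometer's +y, towards the stage. The spring rises from about 2.7 N at 0 to 8.1 N at half travel (0.030) and 13.5 N at 0.060.
- shutter_tab (a point): Upright black tab on the blade, moves with the shutter: 26 mm (photometer's x) by 12 mm (photometer's y, the slide direction), from 7 to 53 mm above the deck. Origin: under the tab's centre at deck-top height; axes as the photometer's.
- half_mark (a point): Fixed point at deck-top height where the origin of the shutter tab is when the shutter is at half travel. The blade is 112 mm (x) by 60 mm (y), its top 7 mm above the deck, between two 9 mm high guides; a pointer at its middle runs over five ticks on the front guide, the long middle tick being the half-way mark. At half travel the blade covers half of the round white window.
- dishes: Bystander: stack of three culture dishes, 90 mm in diameter, 44 mm tall. Origin: underside centre.
- beaker: Bystander: empty glass beaker, 68 mm in diameter, 80 mm tall. Origin: underside centre.
- dish_tower: Bystander: stack of five culture dishes, 90 mm in diameter, 73 mm tall. Origin: underside centre.
- reagent: Bystander: capped bottle, 64 mm in diameter, 100 mm tall. Origin: underside centre.
- vial: Bystander: small capped vial, 28 mm in diameter, 55 mm tall. Origin: underside centre.
- counter: Bystander: hand tally counter, 100 by 50 by 36 mm. Origin: underside centre.
Mind the look-alikes: they are no part of the job. What is shaped like the carrier but turquoise is not meant.

How it is judged:
By the outcome, as a careful person would: the job done as asked, in the order asked, and still so for the second after the job is handed in, while the arm keeps its last pose, push and grip.
It also fails if it takes over 64 s, if anything falls off the work surface, if the arm or the gripper's body presses on something with over 40 N, if the wrist force passes 120 N, or if a joint passes its speed limit or range.

ROBOT

A 6-joint arm with a two-finger parallel gripper is mounted at the origin on the work surface. World frame = base frame: x ahead of the robot, y to its left, z up, the work surface at z = 0. Lengths are in m, angles in rad, forces in N, time in s.
With the tool pointing down it reaches from about 0.2 to 0.875 m from the base axis. Payload 3.4 kg.
Tool frame: the origin (TCP) lies between the finger pads; the fingertips stand 25 mm ahead of it and the grasp point (between the pads) lies 6 mm ahead of it (r.nose_length is the z of the fingertips in the tool frame, in m); z points along the fingers, y is the line along which they close (so a half turn about z gives the same grasp; the last joint's range is limited). The gripper opens to 94 mm and grips with 3 to 60 N. Pads are 16 mm wide; open, the fingers measure 119 mm over their backs; the gripper's body (75 mm by 177 mm) begins 78 mm behind the grasp point.
Start: joints at [-1.291, 0.276, 1.505, -0, 1.361, -0.121], TCP at [0.224, -0.529, 0.23] pointing down, gripper open.
Joint ranges: [-2.89, 2.89], [-0.75, 2.08], [0.22, 2.7], [-1.18, 4.32], [0.11, 2.71], [-2.7, 2.7]. Speed limits (rad/s): [2.57, 2.57, 3.14, 3.14, 3.14, 3.14].

INTERFACE

Orientations are given as a unit quaternion [w, x, y, z].
In Python, from plant import r, gripper_to, inverse_kinematics, vision, models, telemetry gives the robot as it stands. Calls block until the motion is done:
- r.move_to(position, orientation): joint-space move of the TCP to a pose.
- r.move_l(position, rot=None, vel=0.15, guard=None): straight line of the TCP; rot=None keeps the orientation; vel is the mean speed in m/s. With guard (N) it stops when the force on the tool has changed by that much, and returns True; else False.
- r.movej(angles): joint-space move.
- gripper_to(opening, f_grip=None): finger opening in m; f_grip is the grip in N (None keeps the last); returns when the fingers have stopped.
- r.hold(seconds).
- inverse_kinematics(position, orientation): joint angles nearest the present ones, or None.
- vision.snapshot(name): name is "scene" or "top" or "wrist"; returns the picture (400x640x3 uint8, red, green, blue); there is no depth.
- vision.get_calibration(name): a dict with "fx", "fy", "cx", "cy" (pixels), "position" and "orientation" of the camera in the world. Camera axes: x right, y down, z forward; pixel columns grow to the right and rows downward; lengths in m; the calibration is good to about 2 mm. A picture is of the moment at which its call begins: read the wrist's pose just before it. get_calibration takes no time and is no camera call; for the wrist camera it gives the pose at the moment of the call.
A pose or a line that the arm cannot do raises r.PlanningError and nothing moves.
- r.sign_off(): hands the job in; it is judged then, once.
Trained networks look in the newest picture that a camera, given by its name, has taken for a name from the list of things; names that differ only in an ending like _2 or _b are one class to them, and where a whole thing is asked for, a point or a joint stands for the part that bears it (a point fixed in the world has none). Each returns a list of dicts, best first, with "score" (0 to 1); they miss things now and then, are a little off and sometimes report something else, mostly with a low value. They report only what shows in the picture. A call takes as long as a camera call. They do not tell look-alikes from the thing itself.
- models.boxes_of(thing, camera): "at" ([x, y, z] in m, in world coordinates, good to about 4 mm: the middle of the surface that is visible of it).
- models.regions_of(thing, camera): "pixels" (400x640 bool, what is visible of it).
- models.mark_of(thing, camera): "at" ([x, y, z] in m, in world coordinates, good to about 4 mm: a listed point, or the origin of a listed thing).
Readings, each from a call of its own:
- telemetry.current_t(): time.
- telemetry.current_joints(): joint angles.
- telemetry.current_dq(): joint speeds.
- telemetry.current_joint_efforts(): joint torques, N m.
- telemetry.current_ee_pos(): TCP position.
- telemetry.current_tool_rot(): TCP orientation.
- telemetry.current_wrist_force(): force on the tool from outside, world axes, zero at the start.
- telemetry.current_torque(): the same for the moment, N m.
- telemetry.current_opening(): finger opening in m.
- telemetry.current_finger_force(): force on a finger pad.
Only numpy, scipy, OpenCV 4.12 (cv2) and the standard library are available. Lean on these libraries where they do the work, as an engineer would, in place of code of your own. Each camera call takes 0.05 s, during which the arm holds its last target. There are 200 camera calls.

## Working session

There is one attempt and no reset: what is moved stays moved. The work goes in short steps, each a Python script; the robot and the scene stay as the last script left them, time stands still between calls to the robot, and variables do not carry over. Pictures are saved under pics/ and viewed, at most 10 in all, crops included, and the job is handed in when it is done.

```bash
mkdir -p pics; ls; python3 - <<'E'
from plant import r, vision, models, telemetry
import cv2, numpy as np
for c in ("top","scene"):
    im=vision.snapshot(c); cv2.imwrite(f"pics/{c}0.png",im[:,:,::-1])
    k=vision.get_calibration(c); print(c,{a:np.round(b,4).tolist() for a,b in k.items()})
    for t in ("photometer","stage","carrier","shutter_tab","half_mark","dishes","beaker","dish_tower","reagent","vial","counter"):
        print(t,[(np.round(d["at"],3).tolist(),round(d["score"],2)) for d in models.mark_of(t,c)][:3])
print(telemetry.current_t())
E
```

```text
pics
top {'fx': 375.6229, 'fy': 375.6229, 'cx': 320.3434, 'cy': 202.9351, 'position': [0.3088, 0.0623, 1.1456], 'orientation': [0.0438, -0.7025, 0.7078, -0.0602]}
photometer [([0.628, -0.179, -0.001], 0.69)]
stage []
carrier [([0.553, 0.099, -0.0], 0.94), ([0.446, 0.226, -0.002], 0.9), ([0.373, -0.117, -0.002], 0.74)]
shutter_tab [([0.61, -0.306, 0.049], 0.77)]
half_mark [([0.601, -0.281, 0.048], 0.83), ([0.615, 0.237, -0.002], 0.4)]
dishes [([0.479, 0.392, -0.002], 0.91)]
beaker [([0.618, 0.236, -0.004], 0.8)]
dish_tower [([0.752, 0.162, 0.0], 0.98)]
reagent [([0.697, 0.38, 0.001], 0.85)]
vial [([0.374, -0.118, -0.001], 0.58)]
counter [([0.367, 0.052, 0.007], 0.92)]
scene {'fx': 398.873, 'fy': 398.873, 'cx': 320.7289, 'cy': 198.8125, 'position': [0.944, -0.6144, 0.6028], 'orientation': [-0.4537, 0.8399, 0.2652, -0.1358]}
photometer [([0.634, -0.176, -0.002], 0.72), ([0.753, 0.163, 0.003], 0.52)]
stage [([0.583, -0.096, 0.048], 0.91), ([0.615, -0.31, 0.051], 0.71)]
carrier [([0.307, 0.192, -0.0], 0.79), ([0.553, 0.102, -0.002], 0.7), ([0.447, 0.228, 0.003], 0.55)]
shutter_tab [([0.616, -0.308, 0.049], 0.78)]
half_mark [([0.603, -0.284, 0.051], 0.77), ([0.63, -0.178, 0.0], 0.66)]
dishes [([0.48, 0.393, -0.004], 0.61)]
beaker [([0.608, 0.234, 0.004], 0.73), ([0.378, -0.121, -0.003], 0.42)]
dish_tower [([0.757, 0.165, 0.004], 0.73)]
reagent [([0.692, 0.382, 0.0], 0.6)]
vial [([0.378, -0.12, -0.0], 0.49)]
counter [([0.369, 0.053, 0.004], 0.56)]
1.2
```

View pics/top0.png

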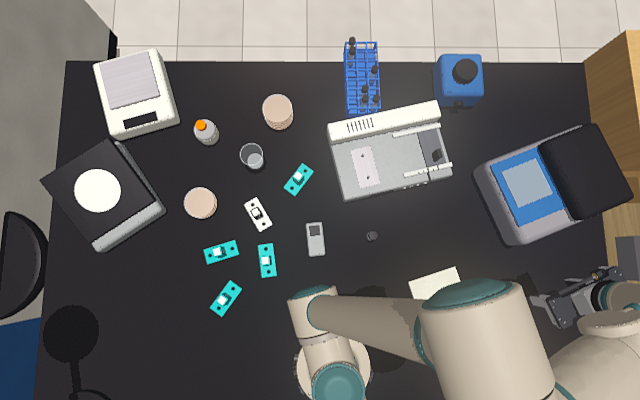

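View pics/scene0.png

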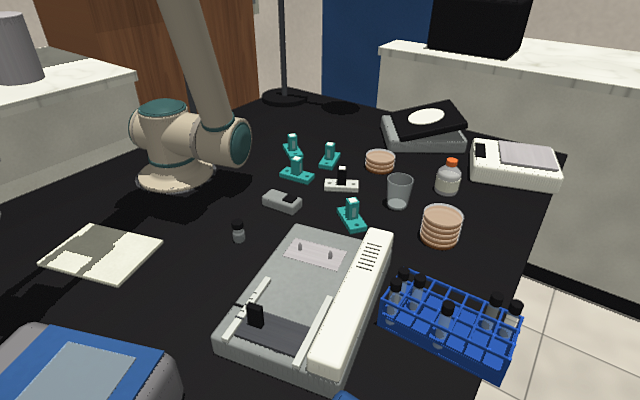

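The silver-white carrier at top px (257,213) is the real one, at about (0.446, 0.227). The other four are turquoise. The photometer's stage plate is at px (362,167) and the tab at px (437,155). Next I take wrist views of both.

```bash
cat > h.py <<'E'
from plant import r, gripper_to, inverse_kinematics, vision, models, telemetry
import cv2, numpy as np
from scipy.spatial.transform import Rotation as R
def down(a):
    """tool z down, tool y along world azimuth a"""
    y=np.array([np.cos(a),np.sin(a),0]); z=np.array([0,0,-1.]); x=np.cross(y,z)
    return R.from_matrix(np.c_[x,y,z]).as_quat(scalar_first=True)
def shot(c,name=None):
    k=vision.get_calibration(c); im=vision.snapshot(c)
    if name: cv2.imwrite(f"pics/{name}.png",im[:,:,::-1])
    return im,k
def world(k,px,z):
    px=np.atleast_2d(px); d=np.c_[(px[:,0]-k["cx"])/k["fx"],(px[:,1]-k["cy"])/k["fy"],np.ones(len(px))]
    d=R.from_quat(k["orientation"],scalar_first=True).apply(d); p=np.array(k["position"])
    return p+d*((z-p[2])/d[:,2])[:,None]
def pix(k,P):
    q=R.from_quat(k["orientation"],scalar_first=True).inv().apply(np.atleast_2d(P)-k["position"])
    return np.c_[q[:,0]/q[:,2]*k["fx"]+k["cx"],q[:,1]/q[:,2]*k["fy"]+k["cy"]]
E
python3 - <<'E'
from h import *
import json
q=telemetry.current_tool_rot(); print(q, R.from_quat(q,scalar_first=True).as_matrix().round(2).tolist())
def look(p,a,name,things):
    for b in (a,a+np.pi):
        try: r.move_to(p,down(b)); break
        except r.PlanningError as e: print(e)
    im,k=shot("wrist",name); print({a:np.round(b,5).tolist() for a,b in k.items()})
    json.dump({a:np.array(b).tolist() for a,b in k.items()},open(f"pics/{name}.json","w"))
    for t in things: print(t,[(np.round(d["at"],4).tolist(),round(d["score"],2)) for d in models.mark_of(t,"wrist")][:3])
look([0.55,-0.19,0.38],-np.pi/2,"w_phot",["stage","half_mark","shutter_tab","photometer"])
print(telemetry.current_joints(),telemetry.current_t())
look([0.43,0.215,0.30],-np.pi/2,"w_car",["carrier"])
print(telemetry.current_joints(),telemetry.current_t())
E
```

```text
[ 1.75733994e-05  9.79989215e-01  1.99050590e-01 -5.56618794e-06] [[0.92, 0.39, -0.0], [0.39, -0.92, -0.0], [-0.0, 0.0, -1.0]]
{'fx': 280.6545, 'fy': 280.6545, 'cx': 318.25251, 'cy': 195.4703, 'position': [0.62046, -0.19129, 0.53432], 'orientation': [-0.08972, -0.70122, 0.70171, 0.0885]}
stage [([0.5781, -0.0971, 0.0491], 0.87)]
half_mark [([0.6036, -0.2794, 0.0499], 0.8), ([0.4768, 0.3939, -0.003], 0.39)]
shutter_tab [([0.6107, -0.3084, 0.0509], 0.65)]
photometer [([0.6286, -0.1766, 0.0049], 0.94)]
[-4.53320121e-01  2.44624226e-01  1.19008910e+00 -7.12068371e-05
  1.70740111e+00  1.11853898e+00] 3.2417
{'fx': 280.6545, 'fy': 280.6545, 'cx': 318.25251, 'cy': 195.4703, 'position': [0.50136, 0.21393, 0.45511], 'orientation': [-0.08914, -0.7013, 0.7018, 0.08782]}
carrier [([0.3089, 0.1934, 0.0009], 0.85), ([0.4424, 0.2256, 0.0016], 0.72), ([0.3296, 0.3332, -0.0013], 0.72)]
[ 3.17118573e-01  9.87199343e-02  1.56200512e+00 -2.92044024e-04
  1.48037902e+00  1.88945350e+00] 4.925
```

View pics/w_phot.png

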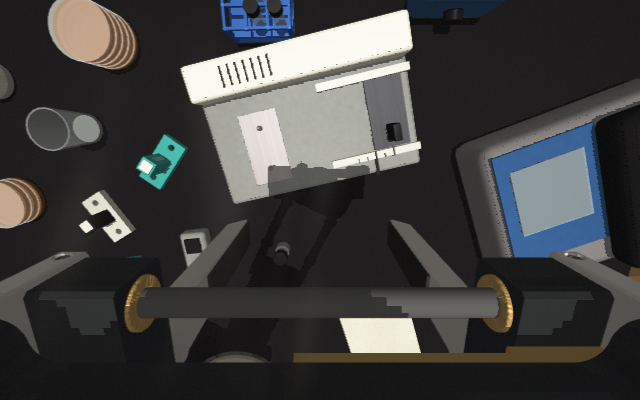

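View pics/w_car.png

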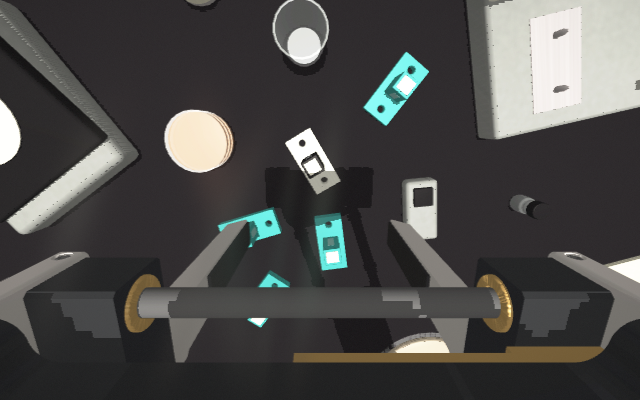

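The wrist carrier view shows the silver carrier with holes at px (302,143) and (324,180). In the photometer view, a peg is at (260,127) and the tab at (393,131). I'll take a closer carrier look, fitting the plate rectangle, before grasping.

```bash
cat >> h.py <<'E'
def plate(im,k,z,near):
    """white plate outline nearest world point: centre, yaw of long axis, size"""
    hsv=cv2.cvtColor(im,cv2.COLOR_RGB2HSV); m=((hsv[:,:,1]<60)&(hsv[:,:,2]>90)).astype(np.uint8)
    cs,_=cv2.findContours(m,cv2.RETR_EXTERNAL,cv2.CHAIN_APPROX_NONE); out=[]
    for c in cs:
        if cv2.contourArea(c)<150: continue
        w=world(k,c[:,0,:].astype(float),z)[:,:2]
        (cx,cy),s,a=cv2.minAreaRect((w*1000).astype(np.float32)); b=cv2.boxPoints(((cx,cy),s,a))
        e=max((b[1]-b[0],b[2]-b[1]),key=np.linalg.norm)
        out.append((np.hypot(cx/1000-near[0],cy/1000-near[1]),[cx/1000,cy/1000],np.arctan2(e[1],e[0]),s))
    return sorted(out,key=lambda o:o[0])[0]
E
python3 - <<'E'
from h import *
import json
k=json.load(open("pics/w_car.json")); im=cv2.imread("pics/w_car.png")[:,:,::-1].copy()
h=world(k,[[302,143],[324,180]],.014); print("holes",h,h.mean(0),np.arctan2(*(h[0]-h[1])[[1,0]]))
print(plate(im,k,.014,h.mean(0)[:2]))
k=json.load(open("pics/w_phot.json"))
d=world(k,[[234,203],[418,161]],.05); print("yaw front",np.arctan2(*(d[0]-d[1])[[1,0]])-np.pi/2)
d=world(k,[[181,68],[411,10]],.09); print("yaw back",np.arctan2(*(d[0]-d[1])[[1,0]])-np.pi/2)
a=np.arctan2(*(h[0]-h[1])[[1,0]])-np.pi/2
c=h.mean(0)
q=down(a); x=R.from_quat(q,scalar_first=True).apply([1,0,0]); print("toolx",x)
gripper_to(0.06)
r.move_to([*(c[:2]-0.06*x[:2]),0.16],q)
im,k=shot("wrist","w_car2"); json.dump({a:np.array(b).tolist() for a,b in k.items()},open("pics/w_car2.json","w"))
print(plate(im,k,.014,c[:2]), telemetry.current_joints(), telemetry.current_t())
E
```

```text
holes [[0.4721764  0.23825082 0.014     ]
 [0.41383783 0.20392059 0.014     ]] [0.44300711 0.22108571 0.014     ] 0.5318949695010254
(np.float64(0.0005682841689412657), [0.4430889282226563, 0.2216480712890625], np.float32(0.53467363), (97.63056182861328, 46.569740295410156))
yaw front 0.22830665192824529
yaw back 0.2228889711546258
toolx [0.86184755 0.50716743 0.        ]
(np.float64(0.0006902426279421128), [0.4427586364746094, 0.22172967529296875], np.float32(0.5310754), (96.5753402709961, 45.64631652832031)) [2.93376045e-01 1.20737714e-01 1.89290285e+00 6.85555229e-05
 1.12373480e+00 1.33349432e+00] 6.3167
```

View pics/w_car2.png

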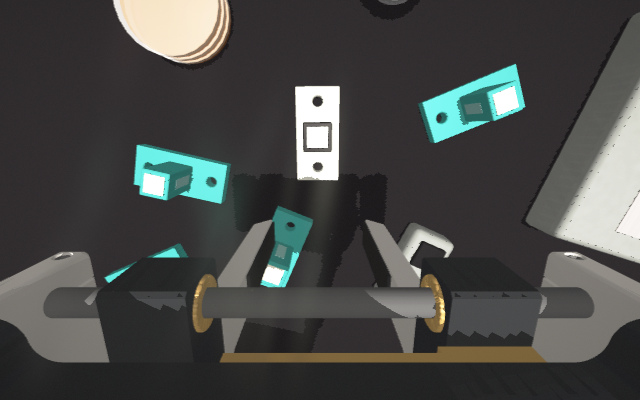

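The close fit agrees with the first: a 96.6×45.6 mm plate centred at (0.4427, 0.2217) with yaw 0.531. I'll grasp it and look at the stage with the carrier in hand.

```bash
python3 - <<'E'
from h import *
import json
c=np.array([0.4427,0.2217]); q=down(0.531-np.pi/2)
r.move_l([*c,0.12],q); r.move_l([*c,0.046],vel=0.1); gripper_to(0.0,30)
print("open",telemetry.current_opening(),telemetry.current_finger_force())
r.move_l([*c,0.2],vel=0.12)
print("w",telemetry.current_wrist_force(),telemetry.current_opening())
yaw=0.226; q=down(yaw-np.pi/2); u=np.array([np.cos(yaw),np.sin(yaw)])
r.move_to([*(np.array([.579,-.097])-.12*u),0.2],q)
im,k=shot("wrist","w_stage"); json.dump({a:np.array(b).tolist() for a,b in k.items()},open("pics/w_stage.json","w"))
print("stage",[(d["at"],d["score"]) for d in models.mark_of("stage","wrist")][:2])
print(telemetry.current_ee_pos(),telemetry.current_t())
cv2.imwrite("pics/w_stage_c.png",cv2.resize(im[0:300,170:470,::-1],None,fx=2,fy=2,interpolation=cv2.INTER_CUBIC))
E
```

```text
open 0.026473840581548915 29.997290074825287
w [-0.30419609  0.85902437 -2.79165577] 0.02530859468189419
stage [([0.5773, -0.0982, 0.05], 0.67)]
[ 0.46228288 -0.12273902  0.19996243] 11.3
```

View pics/w_stage_c.png

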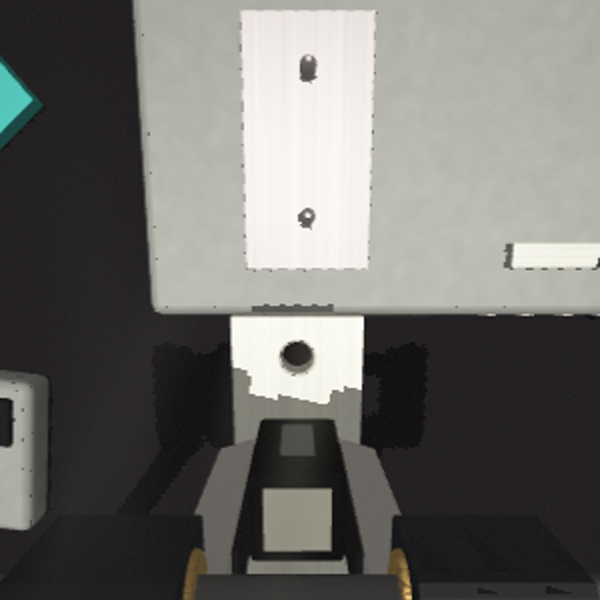

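Both pegs are visible in the crop, with tips at about (308,57) and (307,210). The held carrier's front hole is at (297,356). Next I compute positions.

```bash
python3 - <<'E'
from h import *
import json
k=json.load(open("pics/w_stage.json")); f=lambda p:np.array(p,float)/2+[170,0]
t=world(k,f([[308,57],[307,210]]),.07)[:,:2]; b=world(k,f([[308.5,79],[306.5,226]]),.05)[:,:2]
for n,p in(("tip",t),("base",b)): d=p[0]-p[1]; print(n,p,p.mean(0),np.hypot(*d),np.arctan2(d[1],d[0]))
im=cv2.imread("pics/w_stage.png")
pl=world(k,f([[240,10],[376,11],[368,269],[246,269]]),.05)[:,:2]; print("plate",pl.mean(0),np.linalg.norm(np.diff(pl,axis=0),axis=1),np.arctan2(*(pl[0]+pl[1]-pl[2]-pl[3])[::-1]))
h=world(k,f([[297,355]]),.168)[0,:2]; e=world(k,f([[231,316],[363,316]]),.168)[:,:2]
tcp=np.array([0.46228,-0.12274]); 
for y in (0.226,0.215):
  u=np.array([np.cos(y),np.sin(y)]); v=np.array([-u[1],u[0]])
  print("hole rel tcp",(h-tcp)@u,(h-tcp)@v,"edge",(e-tcp)@u,(e-tcp)@v)
E
```

```text
tip [[ 0.6133732  -0.09397154]
 [ 0.54878387 -0.10875341]] [ 0.58107854 -0.10136247] 0.06625922259964503 0.22498467873757022
base [[ 0.60981449 -0.09548964]
 [ 0.54223752 -0.11041997]] [ 0.576026  -0.1029548] 0.06920665901760584 0.21744498007146532
plate [ 0.57973501 -0.10208646] [0.06491352 0.12045135 0.06476859] 0.22783112458269392
hole rel tcp 0.034848788251138275 -0.0008265849540123251 edge [0.04798173 0.04802902] [ 0.02110667 -0.02272729]
hole rel tcp 0.034855772171839355 -0.00044320600594042586 edge [0.04774666 0.04827611] [ 0.02163318 -0.0221976 ]
```

```bash
python3 - <<'E'
from h import *
yaw=0.226; q=down(yaw-np.pi/2); u=np.array([np.cos(yaw),np.sin(yaw)]); v=np.array([-u[1],u[0]])
s=np.array([0.579,-0.102])-0.0008*u+0.0008*v
r.move_l([*s,0.15],q); f0=np.array(telemetry.current_wrist_force())
for z in (.118,.113,.109,.105,.101,.098):
    hit=r.move_l([*s,z],vel=0.03,guard=5); f=np.array(telemetry.current_wrist_force())-f0
    print(z,hit,np.round(telemetry.current_ee_pos(),4),"u %.1f v %.1f z %.1f"%(f[:2]@u,f[:2]@v,f[2]),np.round(telemetry.current_torque(),2))
    if hit: break
im,k=shot("wrist","w_seat"); print(telemetry.current_t())
E
```

```text
0.118 False [ 0.5782 -0.1014  0.1182] u 0.9 v 1.6 z -1.2 [ 0.04  0.09 -0.02]
0.113 False [ 0.5778 -0.1013  0.1127] u 0.1 v 0.8 z -0.3 [0.02 0.03 0.  ]
0.109 False [ 0.5779 -0.1014  0.1087] u 0.4 v 0.2 z 0.1 [-0.01 -0.02  0.04]
0.105 False [ 0.578  -0.1013  0.1048] u 1.2 v 1.5 z -0.1 [-0.01  0.02  0.03]
0.101 False [ 0.578  -0.1013  0.1008] u 0.7 v 0.9 z -0.9 [ 0.05 -0.07  0.  ]
0.098 False [ 0.578  -0.1014  0.0978] u 0.8 v 0.3 z 0.0 [0.03 0.01 0.01]
14.9917
```

```bash
python3 - <<'E'
from h import *
import json
yaw=0.226; q=down(yaw-np.pi/2); u=np.array([np.cos(yaw),np.sin(yaw)]); v=np.array([-u[1],u[0]])
s=np.array(telemetry.current_ee_pos())[:2]
print(r.move_l([*s,0.0945],vel=0.015,guard=5),telemetry.current_ee_pos(),telemetry.current_wrist_force())
gripper_to(0.045); p=telemetry.current_ee_pos()
r.move_l([*s,0.2],vel=0.12)
# viewpoint: stage and shutter both ahead of the hand
t=np.array([0.604,-0.281]); r.move_to([*(t-.08*u+.05*v),0.2],q)
im,k=shot("wrist","w_shut"); json.dump({a:np.array(b).tolist() for a,b in k.items()},open("pics/w_shut.json","w"))
for n in("shutter_tab","half_mark","carrier"): print(n,[(np.round(d["at"],4).tolist(),d["score"]) for d in models.mark_of(n,"wrist")][:2])
print(telemetry.current_t())
E
```

```text
True [ 0.57823101 -0.1014722   0.09612235] [0.36064899 0.84980796 4.25198309]
shutter_tab [([0.6072, -0.3084, 0.0535], 0.9)]
half_mark [([0.6034, -0.2779, 0.0506], 0.85)]
carrier [([0.579, -0.098, 0.0518], 0.82), ([0.5486, 0.0977, 0.0039], 0.71)]
17.6667
```

View pics/w_shut.png

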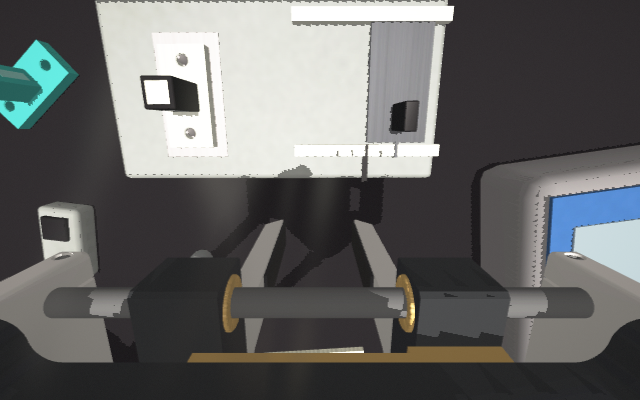

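The carrier is seated: at contact its underside was at z = 0.050, and both pegs show in the holes at px (182,60) and (190,132). The tab is at px (405,116). Next I touch the tab to locate it precisely, then grip and slide.

```bash
python3 - <<'E'
from h import *
yaw=0.226; q=down(yaw-np.pi/2); u=np.array([np.cos(yaw),np.sin(yaw)]); v=np.array([-u[1],u[0]])
t=np.array([0.609,-0.308]); hm=np.mean([[.601,-.281],[.603,-.284],[.6036,-.2794],[.6034,-.2779]],0)
r.move_to([*t,0.2],q); r.move_l([*t,0.14]); print("down",r.move_l([*t,0.092],vel=0.06,guard=8))
r.hold(0.2); o=telemetry.current_opening()
print("touch",r.move_l([*(t-0.03*v),0.092],vel=0.015,guard=3)); r.hold(0.1)
p=np.array(telemetry.current_ee_pos())[:2]; print("open",o,"lat shift",(p-t)@v,"wrench",telemetry.current_wrist_force())
c=p+(o/2-0.006)*v; c=t+((c-t)@v)*v
print("tab closed",c,"half from tab",c+.03*v,"vision half err",(hm-c-.03*v)@v)
r.move_l([*c,0.092],vel=0.03); gripper_to(0.0,40)
p=np.array(telemetry.current_ee_pos())[:2]; print("grip",telemetry.current_opening(),telemetry.current_finger_force(),(p-c)@v,telemetry.current_t())
E
```

```text
down False
touch True
open 0.04489380291682601 lat shift -0.017661440939834933 wrench [-0.36997474 -0.02173574 -0.22237005]
tab closed [ 0.60927216 -0.30918365] half from tab [ 0.60254972 -0.27994654] vision half err -0.0006573576617671555
grip 0.011737290912597783 39.99566674232483 -0.0005092810292327932 22.5333
```

```bash
python3 - <<'E'
from h import *
yaw=0.226; u=np.array([np.cos(yaw),np.sin(yaw)]); v=np.array([-u[1],u[0]])
c=np.array([0.60927,-0.30918]); g=c+.03*v; cmd=g.copy()
for i in range(2):
    r.move_l([*cmd,0.092],vel=0.02); r.hold(0.4)
    p=np.array(telemetry.current_ee_pos())[:2]; e=(g-p)@v
    f=np.array(telemetry.current_wrist_force()); print("err",e,"force v",f[:2]@v,f[2],telemetry.current_opening())
    cmd=cmd+e*v
for c_ in("scene","top","wrist"):
    im,k=shot(c_,"end_"+c_)
    for n in("shutter_tab","half_mark","carrier"): print(c_,n,[(np.round(d["at"],4).tolist(),round(d["score"],2)) for d in models.mark_of(n,c_)][:2])
    if c_=="wrist": a=im[0:300,120:520]
    if c_=="scene": b=cv2.resize(im[215:375,200:400],None,fx=2,fy=2,interpolation=cv2.INTER_CUBIC)
cv2.imwrite("pics/end.png",np.hstack([a[:,:,::-1],cv2.resize(b,(375,300))[:,:,::-1]]))
print(telemetry.current_t())
E
```

```text
err 0.0016469241143958248 force v -8.158248266997063 -3.6426411266859273 0.01206621909274723
err -9.995236529080578e-05 force v -8.540684519434908 -4.197384307352471 0.011639902563054999
scene shutter_tab [([0.6073, -0.2798, 0.0481], 0.81)]
scene half_mark [([0.6019, -0.281, 0.0511], 0.63)]
scene carrier [([0.3085, 0.196, -0.0027], 0.93), ([0.5522, 0.101, -0.0024], 0.93)]
top shutter_tab []
top half_mark [([0.604, -0.281, 0.0483], 0.92)]
top carrier [([0.5541, 0.0976, -0.0004], 0.98), ([0.3039, 0.1961, 0.0021], 0.87)]
wrist shutter_tab [([0.604, -0.2803, 0.0538], 0.93)]
wrist half_mark [([0.6012, -0.2824, 0.0482], 0.72)]
wrist carrier [([0.581, -0.099, 0.0503], 0.59)]
25.8333
```

View pics/end.png

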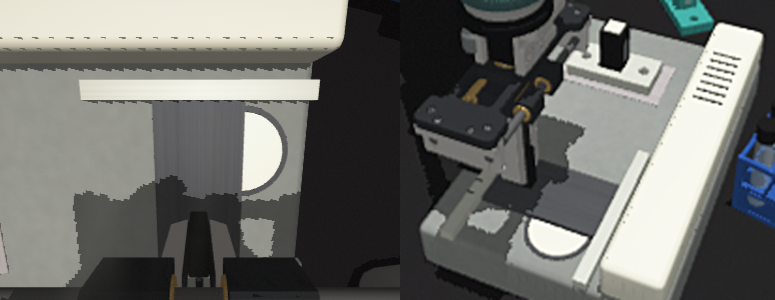

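The picture shows the carrier flat on its pegs. The blade edge (px 243) crosses the middle of the window: 44 px visible against a radius of about 43 px. The spring force of about 8.5 N also fits half travel.

```bash
python3 -c "
from h import *
print(np.abs(telemetry.current_dq()).max()); print(r.sign_off())"
```

```text
0.0012677721858525826
the job is handed in; nothing more can be done
None
```

The carrier is seated flat on both pegs and released, the gripper is holding the shutter steady at the half-way mark, and the job is handed in after about 26 s of the allowed 64 s.

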